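# Open the hot glue pot with the lid lifter and fetch the warm glue bottle

## Task

The electric glue pot and its lid are hot: take the lid lifter from its stand, hook it under the lid's loop handle, lift the lid off level and park it on the round trivet, without dropping it or ever touching it with the gripper. Unhook the lifter and hang it back in its stand, then lift the warm glue bottle out of the pot and stand it upright on the middle of the cork mat. Leave the tape measure where it is.

Things in the scene. Friction and masses are not known exactly. Their poses are not given: they have to be found in the camera images.
- glue_pot: Electric glue pot, fixed: round grey housing 156 mm across, 75 mm high, bright rim, black dial at its front (-x), small black side lugs (to 91 mm from the centre along y). Origin: centre of its underside. Open well 128 mm across, floor 12 mm above the origin; a low ring on the floor (inner diameter 66 mm, top 26 mm above the origin) keeps the bottle in the middle.
- pot_rim (a point): Centre of the pot's mouth, at the height of its rim, 75 mm above the bench.
- lid: Hot domed steel lid, about 0.35 kg, flange 144 mm across, starts on the pot's rim. Origin: centre of the flange's underside (the seat on the rim), z up. A skirt 120 mm across, 5 mm deep, fits loosely in the mouth; on the trivet the skirt carries it, origin 5 mm above the trivet's top. The hollow dome rises to 41 mm. Never touch it with the gripper or arm, tip it over 20 degrees or drop it.
- lid_loop (a point): Middle of the axis of the loop handle's top bar, 80 mm above the lid's origin. The bar is round, 8 mm thick, straight and level along the lid's y for 56 mm, between rounded shoulders and uprights at y = +-36 mm. Free height from the dome to the underside of the bar: 35 mm.
- lid_lifter: Lid lifter, 0.18 kg: wooden cross handle, 22 mm thick (x), 110 mm long (y), 20 mm high, and below it a hook of flat steel 14 mm wide, 4 mm thick, whose tongue points to +x and goes under a bar parallel to the handle. Origin: middle of the handle, to be gripped from above across its thickness (fingers close along x); z up. Hangs in its stand, tongue towards the uprights (stand's +x).
- hook_seat (a point): Where the axis of an 8 mm bar lies when it hangs in the hook: 88 mm straight below the lifter's origin. Side view of the hook in the lifter's frame: back of the strip at x = -22 mm, lowest point of the tongue 96 mm below the origin at x = 0, upturned tip ending at x = +22 mm with its top 79 mm below the origin.
- lifter_stand: Stand, fixed: wooden foot 160 x 120 x 12 mm and two bent steel rods 8 mm thick, 60 mm apart (centres), rising at its back (x = +92 mm) and running level to the front, top 120 mm above the bench, with end tips (x = -46 mm) turned up to 129 mm. The handle lies across both rods, the hook in the slot between, which is open to the front (-x) and above. Origin: on the bench below stand_rest.
- stand_rest (a point): Where the lifter's origin is when it hangs in the stand: 130 mm above the stand's origin. The lifter counts as hung within 25 mm of this point.
- trivet: Round trivet of dark steel rings and spokes, 152 mm across, fixed; its flat top is 14 mm above the bench. Origin: centre of its underside.
- glue_bottle: White plastic glue bottle, about 0.2 kg, 58 mm across, 95 mm high, with a black ribbed cap (34 mm across, from 70 to 95 mm above its base) by which it is gripped. Origin: centre of its base, z up. Starts upright in the middle of the pot, under the lid; its cap stands 7 to 32 mm above the pot's rim.
- cork_mat: Square cork mat, 90 x 90 x 5 mm, fixed flat on the bench. Origin: centre of its underside. The bottle stands well when its axis is within 22 mm of the mat's middle.
- tape_measure: Yellow tape measure, 38 x 83 x 64 mm, loose bystander standing on the bench near the work; not to be shifted. Origin: centre of its underside.

How it is judged:
By the outcome, as a careful person would: the job done as asked, in the order asked, and still so for the second after the job is handed in, with the robot touching nothing.
It also fails if it takes over 72 s, if anything falls off the work surface, if the arm or the gripper's body presses on something with over 40 N, if the wrist force passes 120 N, or if a joint passes its speed limit or range.

## Robot

A 6-joint arm with a two-finger parallel gripper is mounted at the origin on a cart in front of the work surface, level with it; the furniture and walls round the work are solid. World frame = base frame: x ahead of the robot, y to its left, z up, the work surface at z = 0. Lengths are in m, angles in degrees, forces in N, time in s.
With the tool pointing down it reaches from about 0.4 to 0.825 m from the base axis. Payload 7 kg.
Tool frame: the origin (TCP) lies at the very end of the fingers, on their centre line; the grasp point (between the pads) lies 19 mm behind it; z points along the fingers, y is the line along which they close (so a half turn about z gives the same grasp; the last joint's range is limited). The gripper opens to 88 mm and grips with 3 to 60 N. Pads are 19 mm wide; open, the fingers measure 130 mm over their backs; the gripper's body (78 mm by 193 mm) begins 47 mm behind the grasp point.
Start: joints at [-47.435, 20.546, 0.682, 0, -70.136, -16.507], TCP at [0.296, -0.606, 0.227] pointing down, gripper open.
Joint ranges: [-176.03, 176.03], [-82.01, 121.73], [-58.28, 71.71], [-173.87, 95.51], [-174.79, -0.11], [-173.66, 173.66]. Speed limits (degrees/s): [136.94, 136.94, 172.46, 180, 180, 180].

## Interface

Orientations are given as [roll, pitch, yaw] about the fixed x, y, z axes, in that order (R = Rz(yaw) Ry(pitch) Rx(roll)).
In Python, from plant import ctrl, cams, workorder gives the robot as it stands.
- The arm moves only by the tool play_rows, never from a script. Its argument "motion" is a list of rows, each an object of numbers: "x", "y", "z": the shift along the tool's x, y, z normalised to -1 to 1, where 1 is 0.025 m; "rx", "ry", "rz": the turn, a rotation vector about the tool's x, y, z normalised to -1 to 1, where 1 is 4 degrees. A call has 1 to 20 rows; each row shifts and turns the commanded pose from where the row before left it, along the tool's axes as they then stand; what a row does not reach is not made up. A row lasts 1/8 s, in which the tool goes at most 62.5 mm and 10.7 degrees, less where a joint would pass 70% of its speed; a pose out of reach is approached as far as the arm can. A call with a number of a shift or a turn outside -1 to 1 is refused whole. A call with a gripper value outside its range is refused whole. "fingers" is the opening, from -1 (shut) to 1 (fully open), set as the call begins (left out, the last holds). The fingers move at their own pace and stop on an object; the grip force is fixed at half the most. Time passes only in rows, so rows that do not move let the fingers close. It gives the time, the measured TCP pose, the force, the opening and the grip force at its end, in the units of the state.
- ctrl.get_obs(): the state, without advancing time (a new reading comes with each control period).
- cams.snapshot(name): name is "scene" or "side" or "wrist"; returns the picture (480x640x3 uint8, blue, green, red); there is no depth.
- cams.get_calibration(name): a dict with "vertical_fov" (degrees; the focal length in pixels is half the picture's height over the tangent of half this angle, whatever the lens; pixels are square), "cx", "cy" (the principal point, pixels), "k1" (the pictures are not rectified: a ray, as slopes to the right and down, at radius r is drawn at 1 + k1 r^2 times it, then the intrinsics apply), "position" and "rotation" of the camera in the world. Camera axes: x right, y up, looking along -z (the intrinsics and any distortion apply to the point x, -y, -z); pixel columns grow to the right and rows downward; lengths in m; the calibration is good to about 2 mm. A picture is of the moment at which its call begins: read the wrist's pose just before it. get_calibration takes no time and is no camera call; for the wrist camera it gives the pose at the moment of the call.
- workorder.close_job(): hands the job in; it is judged then, once.
The state is a dict: "clock": time; "joint_pos": joint angles; "qvel": joint speeds; "tau": joint torques, N m; "tool_pos": TCP position; "orientation": TCP orientation; "force": force on the tool from outside, world axes, zero at the start; "moment": the same for the moment, N m; "opening": finger opening in m; "gripper_force": force on a finger pad.
Only numpy, scipy, OpenCV 4.12 (cv2) and the standard library are available. Lean on these libraries where they do the work, as an engineer would, in place of code of your own. Each camera call takes 0.05 s, during which the arm holds its last target. There are 200 camera calls.

## Working session

There is one attempt and no reset: what is moved stays moved. The work goes in short steps, Python scripts to look and compute and a tool call to move; the robot and the scene stay as the last step left them, time stands still between calls to the robot, and variables do not carry over. Pictures are saved under pics/ and viewed, at most 10 in all, crops included, and the job is handed in when it is done.

Besides the shell and the picture viewer there is one more tool, called after ">>>" by a JSON object that holds its "method" and its "body", one argument or row to a line. play_rows: Moves the arm, as the interface text tells. Its arguments: {"type":"object","properties":{"motion":{"type":"array"},"fingers":{"type":"number"}},"required":["motion"]}

```bash
mkdir -p pics; ls; python3 - <<'E'
from plant import ctrl,cams
import cv2
o=ctrl.get_obs();print({k:o[k] for k in('clock','tool_pos','orientation','force','opening')})
for n in('scene','side','wrist'):
    c=cams.get_calibration(n);print(n,c);cv2.imwrite(f'pics/{n}0.png',cams.snapshot(n))
E
```

```text
pics
{'clock': 0.0, 'tool_pos': array([ 0.29628347, -0.60594989,  0.22563447]), 'orientation': array([ 1.79906498e+02, -7.63635588e-03, -1.53949518e+02]), 'force': array([ 0.77692926, -0.0688572 ,  0.35268974]), 'opening': 0.08760041816095945}
scene {'vertical_fov': 50.161164200142814, 'cx': 322.37403716232205, 'cy': 235.92690165269795, 'k1': -0.05462806876901615, 'position': array([-0.09176827,  0.80677904,  0.56522289]), 'rotation': array([  65.91789631,    0.43456887, -144.05139364])}
side {'vertical_fov': 49.86168073947964, 'cx': 319.5462347838196, 'cy': 232.10057173425417, 'k1': -0.11950173517523115, 'position': array([0.27567293, 0.73419928, 0.78957663]), 'rotation': array([  48.06189853,   -0.59798416, -163.35296135])}
wrist {'vertical_fov': 66.97925683612505, 'cx': 319.9388149959557, 'cy': 232.75893953822924, 'k1': -0.05479575901410452, 'position': array([ 0.2334383 , -0.63691061,  0.38483686]), 'rotation': array([-1.51863483e+01, -7.59917832e-02,  1.16090724e+02])}
```

View pics/scene0.png

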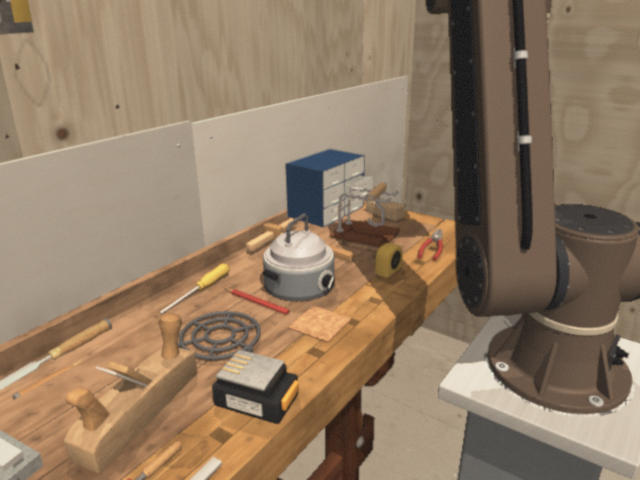

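View pics/side0.png

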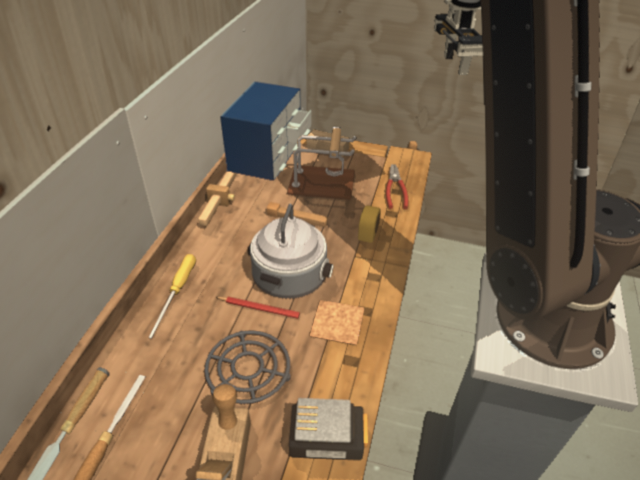

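The scene view shows the pot at about (300,265), the stand at (365,220), the trivet at (220,335), the mat at (320,322) and the tape at (388,260). The side view has the pot at (288,255), stand (325,180), trivet (248,367) and mat (338,322). Next I'll take enlarged crops and the wrist view.

```bash
cat > h.py <<'E'
import numpy as np,cv2
from scipy.spatial.transform import Rotation as R
from scipy.optimize import least_squares
from plant import ctrl,cams
def K(c):
    f=240/np.tan(np.radians(c['vertical_fov']/2));return f,c['cx'],c['cy'],c['k1']
def rot(c): return R.from_euler('xyz',c['rotation'],degrees=True)
def proj(c,P):
    f,cx,cy,k=K(c);p=rot(c).inv().apply(np.atleast_2d(P)-c['position'])
    s=np.c_[p[:,0]/-p[:,2],p[:,1]/p[:,2]];s=s*(1+k*(s**2).sum(1,keepdims=True));return s*f+[cx,cy]
def ray(c,uv):
    f,cx,cy,k=K(c);d=(np.array(uv,float)-[cx,cy])/f;s=d.copy()
    for _ in range(20): s=d/(1+k*(s@s))
    return rot(c).apply([s[0],-s[1],-1])
def atz(c,uv,z):
    d=ray(c,uv);o=np.array(c['position']);return o+d*(z-o[2])/d[2]
def tri(obs):
    A=[];b=[]
    for c,uv in obs:
        d=ray(c,uv);d/=np.linalg.norm(d);M=np.eye(3)-np.outer(d,d);A.append(M);b.append(M@c['position'])
    return np.linalg.lstsq(np.vstack(A),np.hstack(b),rcond=None)[0]
E
python3 - <<'E'
from h import *
a=cv2.imread('pics/scene0.png');b=cv2.imread('pics/side0.png')
A=cv2.resize(a[140:340,250:450],(600,600),interpolation=cv2.INTER_CUBIC)
B=cv2.resize(b[120:320,230:430],(600,600),interpolation=cv2.INTER_CUBIC)
cv2.imwrite('pics/cA.png',A);cv2.imwrite('pics/cB.png',B)
cs=cams.get_calibration('scene');ci=cams.get_calibration('side')
for n,p,q,z in(('trivet',(219.5,335),(248,367),.014),('mat',(320,322),(338,322),.005)): print(n,atz(cs,p,z),atz(ci,q,z))
E
```

```text
trivet [0.52795699 0.28344978 0.014     ] [0.53361407 0.28109469 0.014     ]
mat [0.41000693 0.12995936 0.005     ] [0.410656  0.1310251 0.005    ]
```

View pics/cA.png

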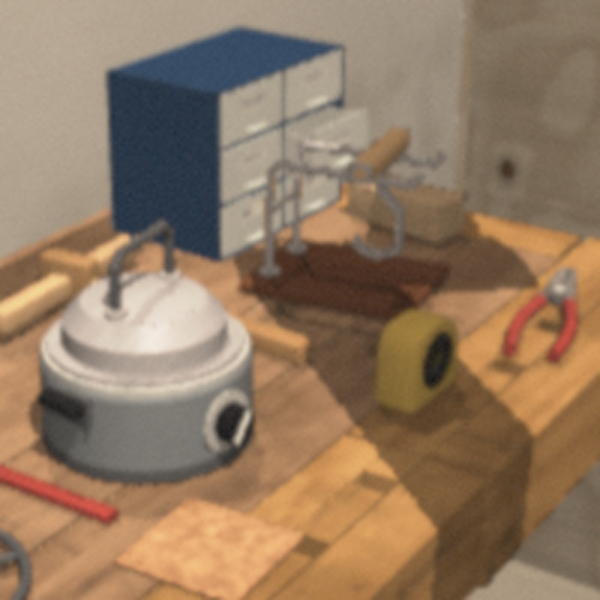

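View pics/cB.png

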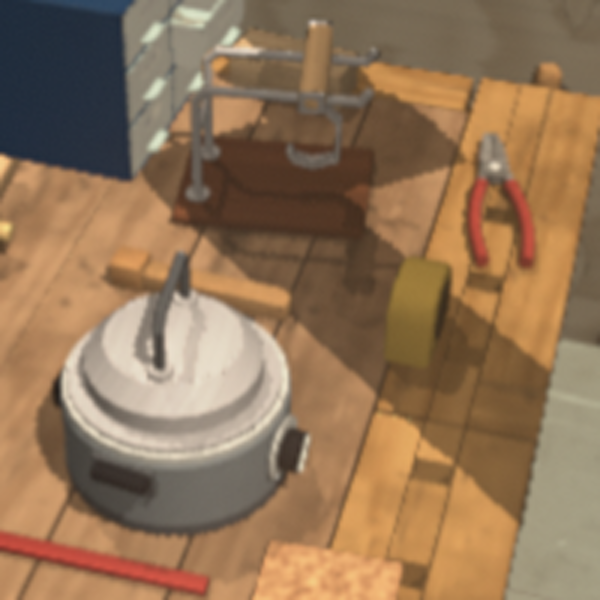

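View pics/wrist0.png

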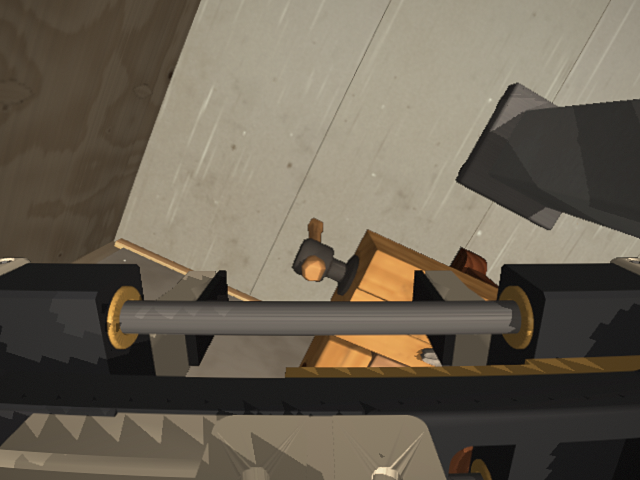

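```bash
cat > fit.py <<'E'
from h import *
cs=cams.get_calibration('scene');ci=cams.get_calibration('side')
A=lambda u,v:(cs,(u/3+250-.33,v/3+140-.33));B=lambda u,v:(ci,(u/3+230-.33,v/3+120-.33))
def fit(pts,p0):
    def T(p,X): return R.from_euler('z',p[2]).apply(X)+[p[0],p[1],0]
    f=lambda p:np.concatenate([(proj(o[0],T(p,[X]))[0]-o[1]) for X,o in pts])
    r=least_squares(f,p0,loss='soft_l1');return np.r_[r.x[:2].round(4),np.degrees(r.x[2]).round(2)],f(r.x).reshape(-1,2).round(1).tolist()
if __name__=='__main__':
    print('loopbar',tri([A(115,250),B(158,328)]),tri([A(168,228),B(182,258)]),tri([A(142,235),B(170,290)]))
    print('handle near/far',tri([A(362,170),B(313,102)]),tri([A(405,133),B(319,27)]))
    st=[((.092,.03,.012),A(268,272)),((.092,-.03,.012),A(298,247)),((.092,.03,.012),B(198,197)),((.092,-.03,.012),B(210,155)),
     ((-.046,.03,.129),B(370,95)),((-.046,-.03,.129),B(375,51)),((-.046,.03,.129),A(415,176)),((-.046,-.03,.129),A(438,155))]
    for y0 in(0,): print('stand',fit(st,[.55,-.2,y0]))
    lid=[((0,.036,.14),A(114,275)),((0,-.036,.14),A(170,240)),((0,.036,.112),A(118,313)),((0,-.036,.112),A(172,270)),((0,.036,.112),B(160,372)),((0,.033,.152),B(158,328)),((0,-.033,.152),B(182,260)),((0,.0,.159),A(142,235))]
    print('lid',fit(lid,[.55,0.03,0]))
    pot=[((-.079,0,.045),B(293,450)),((-.079,0,.045),A(234,425)),((0,.091,.045),B(122,478)),((0,.091,.045),A(62,404))]
    print('pot',fit(pot,[.55,0.03,0]))
    # pot silhouette extents
    for p in [fit(lid,[.55,.03,0])[0]]:
        t=np.linspace(0,6.28,60)
        for n,c,o in(('A',cs,(250,140)),('B',ci,(230,120))):
            for r,z in((.078,.075),(.078,0)):
                q=(proj(c,np.c_[p[0]+r*np.cos(t),p[1]+r*np.sin(t),0*t+z])-o+.33)*3;print(n,z,q.min(0).round(),q.max(0).round())
    print('tape',tri([A(410,325),B(430,262)]),atz(*A(410,412),0),atz(*A(378,402),0),atz(*B(388,360),0),atz(*B(428,366),0), 'top',[atz(*q,.064).round(3) for q in (B(405,258),B(450,265))])
E
python3 fit.py
```

```text
loopbar [0.53653927 0.06975073 0.1608959 ] [ 0.55037876 -0.00974629  0.14913246] [0.54287759 0.03143203 0.15814442]
handle near/far [ 0.52431119 -0.24006159  0.13154234] [ 0.55173195 -0.36023203  0.12569002]
stand (array([ 0.5369, -0.2901,  7.43  ]), [[-0.4, -0.1], [-0.7, 0.7], [-0.3, -0.2], [0.3, 0.1], [-0.5, -0.3], [0.6, 1.0], [0.1, -0.8], [1.1, -0.8]])
lid (array([0.5449, 0.0264, 5.38  ]), [[-0.2, 0.3], [-0.3, 0.5], [-1.0, -0.1], [-0.7, 2.2], [0.4, 0.1], [0.7, -1.9], [1.0, -1.0], [-0.3, -0.5]])
pot (array([ 5.299e-01,  1.340e-02, -2.033e+01]), [[1.3, 0.3], [-0.4, -2.0], [-1.6, -0.3], [0.5, 1.8]])
A 0.075 [ 37. 296.] [252. 391.]
A 0 [ 42. 382.] [252. 485.]
B 0.075 [ 60. 301.] [293. 461.]
B 0 [ 69. 378.] [290. 538.]
tape [ 0.41316579 -0.14510091  0.06362853] [ 0.39891962 -0.11192886  0.        ] [ 0.42709011 -0.11179587  0.        ] [ 4.27244805e-01 -1.12207380e-01  1.11022302e-16] [ 0.39699543 -0.11467667  0.        ] top [array([ 0.429, -0.157,  0.064]), array([ 0.395, -0.159,  0.064])]
```

Fits are consistent (residuals of about 1 px): stand (0.537,-0.290) at yaw 7–10°, lid and pot (0.545,0.026) at yaw 5–10°, trivet (0.53,0.282), mat (0.410,0.130), tape (0.41,-0.13). The first move puts the wrist camera over the stand with the tool at yaw about -81°.

```bash
cat > rows.py <<'E'
# rows from current pose to target (pos, yaw, tool down) in n rows: prints total & per-row tool-axis units
from h import *
def rows(p1,yaw1,n,p0=None,yaw0=None):
    o=ctrl.get_obs();p0=o['tool_pos'] if p0 is None else p0
    R0=R.from_euler('xyz',o['orientation'],degrees=True) if yaw0 is None else R.from_euler('xyz',[180,0,yaw0],degrees=True)
    R1=R.from_euler('xyz',[180,0,yaw1],degrees=True);rv=(R0.inv()*R1).as_rotvec()/n
    d=(np.array(p1)-p0)/n;Rk=R0;out=[]
    for i in range(n):
        out.append(np.r_[Rk.inv().apply(d)/.025,np.degrees(rv)/4].round(2));Rk=Rk*R.from_rotvec(rv)
    return np.array(out)
E
python3 - <<'E'
from rows import *
np.set_printoptions(suppress=True)
print(rows([.53,-.20,.30],-81,20).tolist())
from fit import *
print('cab',atz(*B(130,178),0),'knob',tri([(cs,(170,320)),(ci,(222,392))]))
E
```

```text
[[-0.78, 0.52, -0.15, 0.0, 0.0, -0.91], [-0.81, 0.47, -0.15, 0.0, 0.0, -0.91], [-0.84, 0.42, -0.15, 0.0, 0.0, -0.91], [-0.86, 0.37, -0.15, 0.0, 0.0, -0.91], [-0.88, 0.31, -0.15, 0.0, 0.0, -0.91], [-0.9, 0.26, -0.15, 0.0, 0.0, -0.91], [-0.92, 0.2, -0.15, 0.0, 0.0, -0.91], [-0.93, 0.14, -0.15, 0.0, 0.0, -0.91], [-0.93, 0.08, -0.15, 0.0, 0.0, -0.91], [-0.94, 0.02, -0.15, 0.0, 0.0, -0.91], [-0.94, -0.04, -0.15, 0.0, 0.0, -0.91], [-0.93, -0.1, -0.15, 0.0, 0.0, -0.91], [-0.92, -0.16, -0.15, 0.0, 0.0, -0.91], [-0.91, -0.22, -0.15, 0.0, 0.0, -0.91], [-0.9, -0.27, -0.15, 0.0, 0.0, -0.91], [-0.88, -0.33, -0.15, 0.0, 0.0, -0.91], [-0.85, -0.39, -0.15, 0.0, 0.0, -0.91], [-0.83, -0.44, -0.15, 0.0, 0.0, -0.91], [-0.8, -0.49, -0.15, 0.0, 0.0, -0.91], [-0.76, -0.54, -0.15, 0.0, 0.0, -0.91]]
cab [ 0.69336795 -0.27125057  0.        ] knob [0.52447653 0.38601958 0.10309404]
```

>>> {"method": "play_rows", "body": {
  "motion": [
    {"x":-0.78,"y":0.52,"z":-0.3,"rz":-0.91},
    {"x":-0.81,"y":0.47,"z":-0.3,"rz":-0.91},
    {"x":-0.84,"y":0.42,"z":-0.3,"rz":-0.91},
    {"x":-0.86,"y":0.37,"z":-0.3,"rz":-0.91},
    {"x":-0.88,"y":0.31,"z":-0.3,"rz":-0.91},
    {"x":-0.9,"y":0.26,"z":-0.3,"rz":-0.91},
    {"x":-0.92,"y":0.2,"z":-0.3,"rz":-0.91},
    {"x":-0.93,"y":0.14,"z":-0.3,"rz":-0.91},
    {"x":-0.93,"y":0.08,"z":-0.3,"rz":-0.91},
    {"x":-0.94,"y":0.02,"z":-0.3,"rz":-0.91},
    {"x":-0.94,"y":-0.04,"rz":-0.91},
    {"x":-0.93,"y":-0.1,"rz":-0.91},
    {"x":-0.92,"y":-0.16,"rz":-0.91},
    {"x":-0.91,"y":-0.22,"rz":-0.91},
    {"x":-0.9,"y":-0.27,"rz":-0.91},
    {"x":-0.88,"y":-0.33,"rz":-0.91},
    {"x":-0.85,"y":-0.39,"rz":-0.91},
    {"x":-0.83,"y":-0.44,"rz":-0.91},
    {"x":-0.8,"y":-0.49,"rz":-0.91},
    {"x":-0.76,"y":-0.54,"rz":-0.91}
  ]
}}

```text
$.motion[0]: bad value
```

```bash
python3 - <<'E'
from h import *
import pickle
c=cams.get_calibration('wrist');im=cams.snapshot('wrist');cv2.imwrite('pics/w1.png',im);pickle.dump(c,open('w1.pkl','wb'))
o=ctrl.get_obs();print(o['clock'],o['tool_pos'],o['orientation'],c['position'],c['rotation'])
E
```

```text
0.2 [ 0.29636473 -0.60614822  0.22597609] [ 1.79942319e+02 -6.59438099e-03 -1.53945958e+02] [ 0.23345221 -0.63694458  0.38495876] [-1.51867416e+01 -6.33732758e-02  1.16091898e+02]
```

View pics/w1.png

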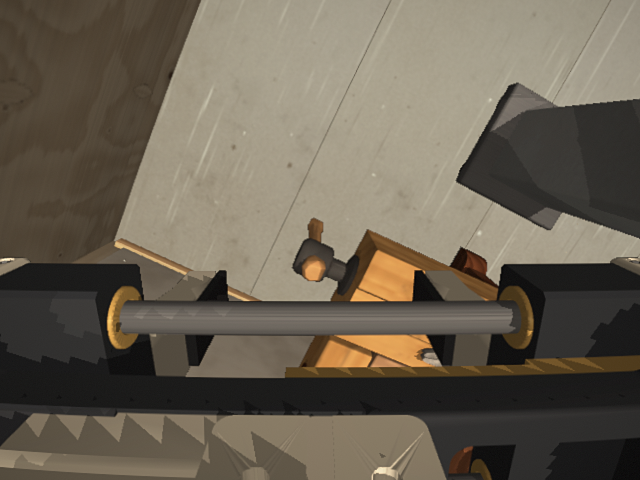

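The move was refused, probably because each row needs all six numbers, so this picture just repeats the start view. I'll resend it with full rows.

>>> {"method": "play_rows", "body": {
  "motion": [
    {"x":-0.78,"y":0.52,"z":-0.3,"rx":0,"ry":0,"rz":-0.91},
    {"x":-0.81,"y":0.47,"z":-0.3,"rx":0,"ry":0,"rz":-0.91},
    {"x":-0.84,"y":0.42,"z":-0.3,"rx":0,"ry":0,"rz":-0.91},
    {"x":-0.86,"y":0.37,"z":-0.3,"rx":0,"ry":0,"rz":-0.91},
    {"x":-0.88,"y":0.31,"z":-0.3,"rx":0,"ry":0,"rz":-0.91},
    {"x":-0.9,"y":0.26,"z":-0.3,"rx":0,"ry":0,"rz":-0.91},
    {"x":-0.92,"y":0.2,"z":-0.3,"rx":0,"ry":0,"rz":-0.91},
    {"x":-0.93,"y":0.14,"z":-0.3,"rx":0,"ry":0,"rz":-0.91},
    {"x":-0.93,"y":0.08,"z":-0.3,"rx":0,"ry":0,"rz":-0.91},
    {"x":-0.94,"y":0.02,"z":-0.3,"rx":0,"ry":0,"rz":-0.91},
    {"x":-0.94,"y":-0.04,"z":0,"rx":0,"ry":0,"rz":-0.91},
    {"x":-0.93,"y":-0.1,"z":0,"rx":0,"ry":0,"rz":-0.91},
    {"x":-0.92,"y":-0.16,"z":0,"rx":0,"ry":0,"rz":-0.91},
    {"x":-0.91,"y":-0.22,"z":0,"rx":0,"ry":0,"rz":-0.91},
    {"x":-0.9,"y":-0.27,"z":0,"rx":0,"ry":0,"rz":-0.91},
    {"x":-0.88,"y":-0.33,"z":0,"rx":0,"ry":0,"rz":-0.91},
    {"x":-0.85,"y":-0.39,"z":0,"rx":0,"ry":0,"rz":-0.91},
    {"x":-0.83,"y":-0.44,"z":0,"rx":0,"ry":0,"rz":-0.91},
    {"x":-0.8,"y":-0.49,"z":0,"rx":0,"ry":0,"rz":-0.91},
    {"x":-0.76,"y":-0.54,"z":0,"rx":0,"ry":0,"rz":-0.91}
  ]
}}

```text
clock: 2.7
tool_pos: [0.531, -0.1985, 0.3024]
orientation: [-179.9, -0.0, -80.8]
force: [-0.4, -0.4, 0.4]
opening: 0.0874
gripper_force: 0.0
```

```bash
python3 - <<'E'
from h import *
import pickle
c=cams.get_calibration('wrist');im=cams.snapshot('wrist');cv2.imwrite('pics/w2.png',im);pickle.dump(c,open('w2.pkl','wb'))
E
```

```text
(no output)
```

View pics/w2.png

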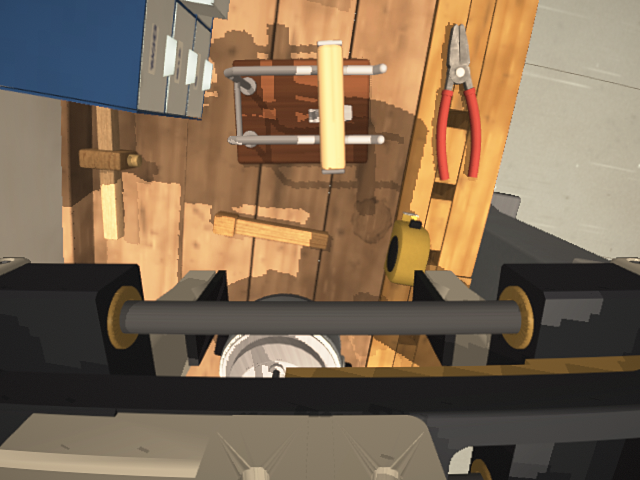

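The wrist view is clear: handle from (330,44) to (333,167), rod tips at (383,69) and (381,139), stand foot below it, tape at (408,250), and part of the lid at the bottom.

```bash
python3 - <<'E'
from fit import *
import pickle
c=pickle.load(open('w2.pkl','rb'))
a=atz(c,(330,43.5),.14);b=atz(c,(333,168),.14);print(a,b,(a+b)/2,np.linalg.norm(a-b),np.degrees(np.arctan2(-(b-a)[0],(b-a)[1])))
W=lambda u,v:(c,(u,v))
st=[((-.046,.03,.125),W(381,139.5)),((-.046,-.03,.125),W(384,69)),((.088,.03,.116),W(233,140.5)),((.088,-.03,.116),W(230,72))]
print(fit(st,[.537,-.29,.1]))
f=[((.08,-.06,.012),W(234,60)),((-.08,-.06,.012),W(368,59)),((-.08,.06,.012),W(370,164)),((.08,.06,.012),W(238,163))]
print(fit(f,[.537,-.29,.1]))
E
```

```text
[ 0.54619838 -0.34083188  0.14      ] [ 0.52682109 -0.24161076  0.14      ] [ 0.53650973 -0.29122132  0.14      ] 0.10109554531378952 11.050437102124556
(array([ 0.5384, -0.2943,  9.5   ]), [[-0.6, 0.2], [-1.4, -0.1], [1.5, -0.0], [0.7, -0.2]])
(array([ 0.5667, -0.2894,  9.29  ]), [[-0.9, -0.5], [3.9, -0.2], [-1.1, -0.1], [0.5, 1.3]])
```

>>> {"method": "play_rows", "body": {
  "motion": [
    {"x":0.93,"y":0.1,"z":0.5,"rx":0,"ry":0,"rz":-0.2},
    {"x":0.93,"y":0.1,"z":0.5,"rx":0,"ry":0,"rz":0},
    {"x":0.93,"y":0.1,"z":0.5,"rx":0,"ry":0,"rz":0},
    {"x":0.93,"y":0.1,"z":0.5,"rx":0,"ry":0,"rz":0},
    {"x":0,"y":0,"z":0.92,"rx":0,"ry":0,"rz":0},
    {"x":0,"y":0,"z":0.92,"rx":0,"ry":0,"rz":0},
    {"x":0,"y":0,"z":0.92,"rx":0,"ry":0,"rz":0},
    {"x":0,"y":0,"z":0.92,"rx":0,"ry":0,"rz":0},
    {"x":0,"y":0,"z":0.92,"rx":0,"ry":0,"rz":0},
    {"x":0,"y":0,"z":0.92,"rx":0,"ry":0,"rz":0},
    {"x":0,"y":0,"z":0,"rx":0,"ry":0,"rz":0},
    {"x":0,"y":0,"z":0,"rx":0,"ry":0,"rz":0}
  ]
}}

```text
clock: 4.25
tool_pos: [0.5369, -0.2935, 0.1149]
orientation: [-179.9, -0.0, -80.3]
force: [-0.1, 1.6, 0.5]
opening: 0.088
gripper_force: 0.0
```

>>> {"method": "play_rows", "body": {
  "fingers": -1,
  "motion": [
    {"x":0,"y":0,"z":0,"rx":0,"ry":0,"rz":0},
    {"x":0,"y":0,"z":0,"rx":0,"ry":0,"rz":0},
    {"x":0,"y":0,"z":0,"rx":0,"ry":0,"rz":0},
    {"x":0,"y":0,"z":0,"rx":0,"ry":0,"rz":0},
    {"x":0,"y":0,"z":0,"rx":0,"ry":0,"rz":0},
    {"x":0,"y":0,"z":0,"rx":0,"ry":0,"rz":0},
    {"x":0,"y":0,"z":0,"rx":0,"ry":0,"rz":0},
    {"x":0,"y":0,"z":0,"rx":0,"ry":0,"rz":0}
  ]
}}

```text
clock: 5.25
tool_pos: [0.5363, -0.2939, 0.1136]
orientation: [-180.0, -0.0, -80.3]
force: [-0.3, -0.9, -0.4]
opening: 0.0219
gripper_force: 29.9
```

>>> {"method": "play_rows", "body": {
  "motion": [
    {"x":0,"y":0,"z":-0.5,"rx":0,"ry":0,"rz":0},
    {"x":0,"y":0,"z":-0.9,"rx":0,"ry":0,"rz":0},
    {"x":0,"y":0,"z":-0.9,"rx":0,"ry":0,"rz":0},
    {"x":0,"y":0,"z":-0.9,"rx":0,"ry":0,"rz":0},
    {"x":0,"y":0,"z":-0.9,"rx":0,"ry":0,"rz":0},
    {"x":0,"y":0,"z":-0.9,"rx":0,"ry":0,"rz":0},
    {"x":0,"y":0,"z":-0.9,"rx":0,"ry":0,"rz":0},
    {"x":-0.8,"y":0,"z":0,"rx":0,"ry":0,"rz":0},
    {"x":-0.99,"y":0,"z":0,"rx":0,"ry":0,"rz":0},
    {"x":-0.99,"y":0,"z":0,"rx":0,"ry":0,"rz":0},
    {"x":-0.99,"y":0,"z":0,"rx":0,"ry":0,"rz":0},
    {"x":-0.99,"y":0,"z":0,"rx":0,"ry":0,"rz":0},
    {"x":-0.99,"y":0,"z":0,"rx":0,"ry":0,"rz":0},
    {"x":-0.99,"y":0,"z":0,"rx":0,"ry":0,"rz":0},
    {"x":-0.99,"y":0,"z":0,"rx":0,"ry":0,"rz":0},
    {"x":-0.99,"y":0,"z":0,"rx":0,"ry":0,"rz":0},
    {"x":-0.99,"y":0,"z":0,"rx":0,"ry":0,"rz":0},
    {"x":-0.99,"y":0,"z":0,"rx":0,"ry":0,"rz":0},
    {"x":-0.97,"y":0,"z":0,"rx":0,"ry":0,"rz":0},
    {"x":0,"y":0,"z":0,"rx":0,"ry":0,"rz":0}
  ]
}}

```text
clock: 7.75
tool_pos: [0.4861, -0.0048, 0.2608]
orientation: [180.0, 0.0, -80.2]
force: [1.6, -0.6, -1.9]
opening: 0.0217
gripper_force: 29.9
```

```bash
python3 - <<'E'
from h import *
a=cams.snapshot('scene');b=cams.snapshot('side');cv2.imwrite('pics/scene3.png',a);cv2.imwrite('pics/side3.png',b)
o=ctrl.get_obs();print(o['tool_pos'],o['orientation'],o['opening'])
for n in('scene','side'): print(proj(cams.get_calibration(n),[o['tool_pos'],[.545,.026,.155]]))
A=cv2.resize(a[165:305,250:350],(400,560),interpolation=cv2.INTER_CUBIC)
B=cv2.resize(b[160:300,240:340],(400,560),interpolation=cv2.INTER_CUBIC)
cv2.imwrite('pics/m3.png',np.hstack([A,B]))
E
```

```text
[ 0.486558   -0.00593656  0.26083955] [ 1.79970459e+02  4.86832788e-03 -8.02758191e+01] 0.02213803069462259
[[327.93935868 171.96585636]
 [296.87135416 219.14310794]]
[[322.03126362 164.80009743]
 [287.2108461  214.59236787]]
```

View pics/m3.png

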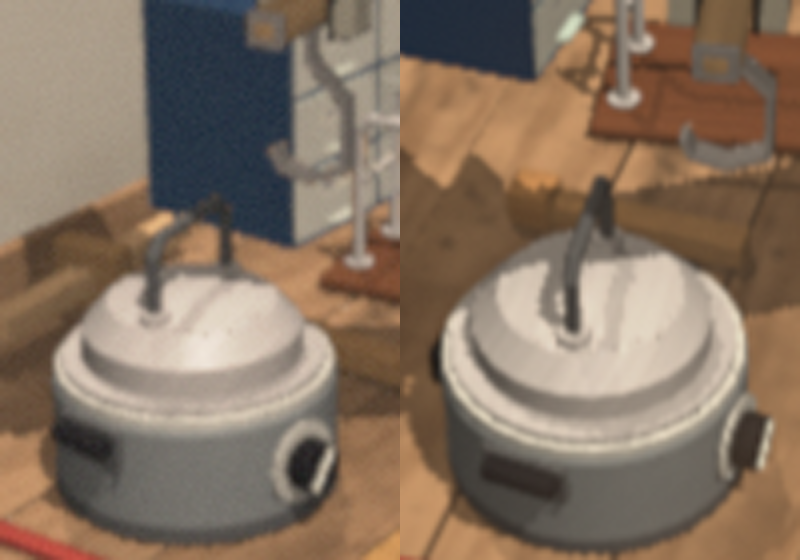

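Lifter (tip at crop (272,150) in scene and (686,130) in side) and loop are both clearly visible. I'll refine the lid pose by matching the loop tube's contrast, and check the lifter points against the TCP.

```bash
cat > lidfit.py <<'E'
from h import *
from scipy.optimize import minimize
C={n:cams.get_calibration(n) for n in('scene','side')}
t=np.linspace(0,np.pi/2,8)
half=np.r_[np.c_[np.linspace(0,.028,8),np.full(8,.08)],np.c_[.028+.008*np.sin(t),.072+.008*np.cos(t)],[[.036,.06],[.036,.046]]]
loop=np.r_[half[::-1]*[-1,1],half];loop=np.c_[0*loop[:,0],loop]
def score(p,ims,z0,S=8):
    s=0
    for n,im in ims:
        c=C[n];P=R.from_euler('z',p[2]).apply(loop)+[p[0],p[1],z0];q=proj(c,P);o=q.mean(0).astype(int)-30
        w=cv2.resize(im[o[1]:o[1]+60,o[0]:o[0]+60],None,fx=S,fy=S,interpolation=cv2.INTER_LINEAR).astype(float)
        d=np.linalg.norm(P.mean(0)-c['position']);wd=.008*K(c)[0]/d*S
        m=np.zeros(w.shape,np.uint8);m2=m.copy();l=[((q-o+.5)*S*16).astype(np.int32)]
        cv2.polylines(m,l,False,1,max(1,int(wd)),shift=4);cv2.polylines(m2,l,False,1,int(wd*2.2),shift=4)
        s+=w[m>0].mean()-w[(m2>0)&(m==0)].mean()
    return s
def fitlid(ims,x0,z0):
    best=min(((score([x0[0]+a,x0[1]+b,g],ims,z0),x0[0]+a,x0[1]+b,g) for a in np.arange(-.01,.011,.004) for b in np.arange(-.01,.011,.004) for g in np.radians(np.arange(-4,21,3))))
    r=minimize(score,best[1:],args=(ims,z0),method='Nelder-Mead',options=dict(initial_simplex=np.array(best[1:])+np.array([[0,0,0],[.003,0,0],[0,.003,0],[0,0,.06]])))
    return r.x[:2].round(4),np.degrees(r.x[2]).round(2),r.fun
E
python3 - <<'E'
from lidfit import *
g=lambda n:cv2.imread(f'pics/{n}.png',0)
for ims in([('scene',g('scene0')),('side',g('side0'))],[('scene',g('scene0'))],[('side',g('side0'))],[('scene',g('scene3')),('side',g('side3'))]): print(fitlid(ims,[.545,.026],.075))
A=lambda u,v:(C['scene'],(u/4+250-.375,v/4+165-.375));B=lambda u,v:(C['side'],(u/4+240-.375,v/4+160-.375))
e=tri([A(265,30),B(316,65)]);tip=tri([A(274,148),B(287,130)])
tcp=np.array([.4866,-.0059,.2608]);Rl=R.from_euler('z',9.7,degrees=True)
print('end rel',Rl.inv().apply(e-tcp),'tip rel',Rl.inv().apply(tip-tcp))
E
```

```text
(array([0.5454, 0.0279]), np.float64(6.21), np.float64(-84.86817216455141))
(array([0.5376, 0.0366]), np.float64(6.25), np.float64(-38.57033271210881))
(array([0.5462, 0.0278]), np.float64(6.3), np.float64(-58.01675503710797))
(array([0.5451, 0.0283]), np.float64(6.33), np.float64(-75.33737168093751))
end rel [-0.0006093   0.05477914  0.01485819] tip rel [ 0.02049887  0.00119155 -0.06503332]
```

>>> {"method": "play_rows", "body": {
  "motion": [
    {"x":0,"y":0,"z":0,"rx":0,"ry":0,"rz":0.85},
    {"x":-0.55,"y":-0.14,"z":0,"rx":0,"ry":0,"rz":0},
    {"x":-0.55,"y":-0.14,"z":0,"rx":0,"ry":0,"rz":0},
    {"x":0,"y":0,"z":0.74,"rx":0,"ry":0,"rz":0},
    {"x":0,"y":0,"z":0.74,"rx":0,"ry":0,"rz":0},
    {"x":0,"y":0,"z":0.74,"rx":0,"ry":0,"rz":0},
    {"x":0,"y":0,"z":0,"rx":0,"ry":0,"rz":0},
    {"x":0,"y":0,"z":0,"rx":0,"ry":0,"rz":0}
  ]
}}

```text
clock: 8.85
tool_pos: [0.4917, 0.0222, 0.2063]
orientation: [-180.0, -0.0, -83.7]
force: [0.2, -0.1, -0.4]
opening: 0.0218
gripper_force: 29.9
```

>>> {"method": "play_rows", "body": {
  "motion": [
    {"x":0,"y":-0.43,"z":0,"rx":0,"ry":0,"rz":0},
    {"x":0,"y":-0.43,"z":0,"rx":0,"ry":0,"rz":0},
    {"x":0,"y":-0.43,"z":0,"rx":0,"ry":0,"rz":0},
    {"x":0,"y":-0.43,"z":0,"rx":0,"ry":0,"rz":0},
    {"x":0,"y":-0.43,"z":0,"rx":0,"ry":0,"rz":0},
    {"x":0,"y":0,"z":0,"rx":0,"ry":0,"rz":0},
    {"x":0,"y":0,"z":0,"rx":0,"ry":0,"rz":0}
  ]
}}

```text
clock: 9.72
tool_pos: [0.5443, 0.0276, 0.2054]
orientation: [180.0, -0.0, -83.8]
force: [0.0, -0.4, -0.8]
opening: 0.0216
gripper_force: 29.9
```

```bash
python3 - <<'E'
from h import *
a=cams.snapshot('scene');b=cams.snapshot('side');cv2.imwrite('pics/scene4.png',a);cv2.imwrite('pics/side4.png',b)
o=ctrl.get_obs();print(o['tool_pos'],o['force'])
A=cv2.resize(a[165:305,240:340],(400,560),interpolation=cv2.INTER_CUBIC)
B=cv2.resize(b[160:300,240:340],(400,560),interpolation=cv2.INTER_CUBIC)
cv2.imwrite('pics/m4.png',np.hstack([A,B]))
E
```

```text
[0.54428274 0.02765624 0.20561021] [ 0.46463223 -0.6058025  -1.27827427]
```

View pics/m4.png

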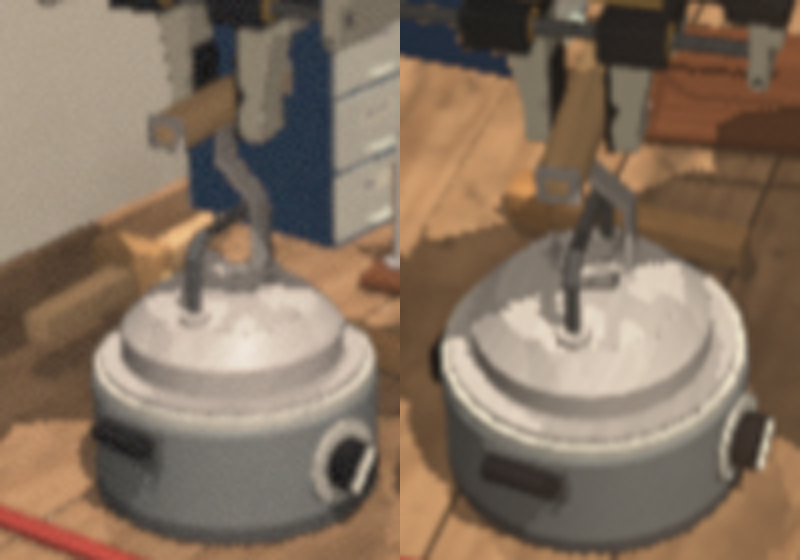

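The hook's tongue passes under the bar near its middle (scene crop (230,270), side crop (600,280)), with no contact force. Next is a gentle lift.

>>> {"method": "play_rows", "body": {
  "motion": [
    {"x":0,"y":0,"z":-0.3,"rx":0,"ry":0,"rz":0},
    {"x":0,"y":0,"z":-0.3,"rx":0,"ry":0,"rz":0},
    {"x":0,"y":0,"z":-0.15,"rx":0,"ry":0,"rz":0},
    {"x":0,"y":0,"z":-0.15,"rx":0,"ry":0,"rz":0},
    {"x":0,"y":0,"z":-0.15,"rx":0,"ry":0,"rz":0},
    {"x":0,"y":0,"z":-0.15,"rx":0,"ry":0,"rz":0},
    {"x":0,"y":0,"z":-0.15,"rx":0,"ry":0,"rz":0},
    {"x":0,"y":0,"z":-0.15,"rx":0,"ry":0,"rz":0},
    {"x":0,"y":0,"z":0,"rx":0,"ry":0,"rz":0},
    {"x":0,"y":0,"z":0,"rx":0,"ry":0,"rz":0}
  ]
}}

```text
clock: 11.08
tool_pos: [0.5445, 0.0277, 0.2429]
orientation: [180.0, 0.0, -83.7]
force: [-0.0, -0.5, -5.8]
opening: 0.0219
gripper_force: 29.9
```

```bash
python3 - <<'E'
from lidfit import *
ims=[]
for n in('scene','side'):
    im=cams.snapshot(n);cv2.imwrite(f'pics/{n}5.png',im);ims.append((n,cv2.cvtColor(im,cv2.COLOR_BGR2GRAY)))
o=ctrl.get_obs();print(o['tool_pos'],o['force'],o['moment'])
for z in(.079,.085,.09,.095): print(z,fitlid(ims,[.545,.028],z))
E
```

```text
[0.54448702 0.02767208 0.24286655] [-0.368884    0.45613671 -5.61178257] [0.04046217 0.12585035 0.01555297]
0.079 (array([0.5506, 0.0188]), np.float64(6.44), np.float64(-55.62649526494599))
0.085 (array([0.5489, 0.0222]), np.float64(6.76), np.float64(-69.99145280683392))
0.09 (array([0.5464, 0.0268]), np.float64(7.16), np.float64(-70.52931565946312))
0.095 (array([0.5441, 0.0316]), np.float64(7.83), np.float64(-60.06238559044695))
```

>>> {"method": "play_rows", "body": {
  "motion": [
    {"x":0,"y":0,"z":-0.2,"rx":0,"ry":0,"rz":0},
    {"x":0,"y":0,"z":-0.3,"rx":0,"ry":0,"rz":0},
    {"x":0,"y":0,"z":-0.4,"rx":0,"ry":0,"rz":0},
    {"x":0,"y":0,"z":-0.4,"rx":0,"ry":0,"rz":0},
    {"x":0,"y":0,"z":-0.3,"rx":0,"ry":0,"rz":0},
    {"x":0,"y":0,"z":-0.2,"rx":0,"ry":0,"rz":0},
    {"x":-0.1,"y":0,"z":0,"rx":0,"ry":0,"rz":0},
    {"x":-0.2,"y":0,"z":0,"rx":0,"ry":0,"rz":0},
    {"x":-0.3,"y":-0.02,"z":0,"rx":0,"ry":0,"rz":0},
    {"x":-0.42,"y":-0.03,"z":0,"rx":0,"ry":0,"rz":0},
    {"x":-0.42,"y":-0.03,"z":0,"rx":0,"ry":0,"rz":0},
    {"x":-0.42,"y":-0.03,"z":0,"rx":0,"ry":0,"rz":0},
    {"x":-0.42,"y":-0.03,"z":0,"rx":0,"ry":0,"rz":0},
    {"x":-0.42,"y":-0.03,"z":0,"rx":0,"ry":0,"rz":0},
    {"x":-0.42,"y":-0.03,"z":0,"rx":0,"ry":0,"rz":0},
    {"x":-0.42,"y":-0.03,"z":0,"rx":0,"ry":0,"rz":0},
    {"x":-0.42,"y":-0.03,"z":0,"rx":0,"ry":0,"rz":0},
    {"x":-0.42,"y":-0.03,"z":0,"rx":0,"ry":0,"rz":0},
    {"x":-0.42,"y":-0.03,"z":0,"rx":0,"ry":0,"rz":0},
    {"x":-0.42,"y":-0.03,"z":0,"rx":0,"ry":0,"rz":0}
  ]
}}

```text
clock: 13.68
tool_pos: [0.5391, 0.1591, 0.2881]
orientation: [180.0, -0.0, -83.7]
force: [0.9, -0.3, -5.5]
opening: 0.0215
gripper_force: 29.9
```

>>> {"method": "play_rows", "body": {
  "motion": [
    {"x":-0.42,"y":-0.03,"z":0,"rx":0,"ry":0,"rz":0},
    {"x":-0.42,"y":-0.03,"z":0,"rx":0,"ry":0,"rz":0},
    {"x":-0.42,"y":-0.03,"z":0,"rx":0,"ry":0,"rz":0},
    {"x":-0.42,"y":-0.03,"z":0,"rx":0,"ry":0,"rz":0},
    {"x":-0.42,"y":-0.03,"z":0,"rx":0,"ry":0,"rz":0},
    {"x":-0.42,"y":-0.03,"z":0,"rx":0,"ry":0,"rz":0},
    {"x":-0.42,"y":-0.03,"z":0,"rx":0,"ry":0,"rz":0},
    {"x":-0.42,"y":-0.03,"z":0,"rx":0,"ry":0,"rz":0},
    {"x":-0.42,"y":-0.02,"z":0,"rx":0,"ry":0,"rz":0},
    {"x":-0.42,"y":0,"z":0,"rx":0,"ry":0,"rz":0},
    {"x":-0.3,"y":0,"z":0,"rx":0,"ry":0,"rz":0},
    {"x":-0.2,"y":0,"z":0,"rx":0,"ry":0,"rz":0},
    {"x":-0.1,"y":0,"z":0,"rx":0,"ry":0,"rz":0},
    {"x":0,"y":0,"z":0,"rx":0,"ry":0,"rz":0},
    {"x":0,"y":0,"z":0,"rx":0,"ry":0,"rz":0}
  ]
}}

```text
clock: 15.55
tool_pos: [0.5325, 0.2781, 0.2881]
orientation: [-180.0, -0.0, -83.8]
force: [-0.3, -0.8, -6.0]
opening: 0.0217
gripper_force: 29.9
```

```bash
python3 - <<'E'
from lidfit import *
ims=[]
for n in('scene','side'):
    im=cams.snapshot(n);cv2.imwrite(f'pics/{n}6.png',im);ims.append((n,cv2.cvtColor(im,cv2.COLOR_BGR2GRAY)))
o=ctrl.get_obs();print(o['tool_pos'],o['orientation'],o['force'])
p=o['tool_pos']
for z in(p[2]+.0155-.168,): print(z,fitlid(ims,p[:2],z))
# trivet centre from the initial pictures: dark outer ring, 152 mm
t=np.linspace(0,2*np.pi,300)
def s(c0,ii):
    r=0
    for n,im in ii:
        f=lambda rad:cv2.remap(im,proj(C[n],np.c_[c0[0]+rad*np.cos(t),c0[1]+rad*np.sin(t),0*t+.012]).astype(np.float32)[None],None,cv2.INTER_LINEAR).mean()
        r+=f(.072)-f(.083)
    return r
ii=[(n,cv2.imread(f'pics/{n}0.png',0).astype(np.float32)) for n in C]
for k in(ii,ii[:1],ii[1:]):
    b=min((s([x,y],k),x,y) for x in np.arange(.515,.548,.001) for y in np.arange(.265,.3,.001));print(b)
E
```

```text
[0.53251614 0.27815877 0.28813646] [-1.79996089e+02  2.02771229e-04 -8.37553558e+01] [-0.23698951 -0.12280095 -5.34993418]
0.13563645889411616 (array([0.5348, 0.2767]), np.float64(7.68), np.float64(-86.82736463800458))
(np.float32(-61.308067), np.float64(0.535), np.float64(0.279))
(np.float32(-36.21881), np.float64(0.53), np.float64(0.28))
(np.float32(-35.702408), np.float64(0.538), np.float64(0.28))
```

>>> {"method": "play_rows", "body": {
  "motion": [
    {"x":0,"y":0,"z":0.2,"rx":0,"ry":0,"rz":0},
    {"x":0,"y":0,"z":0.4,"rx":0,"ry":0,"rz":0},
    {"x":0,"y":0,"z":0.4,"rx":0,"ry":0,"rz":0},
    {"x":0,"y":0,"z":0.4,"rx":0,"ry":0,"rz":0},
    {"x":0,"y":0,"z":0.4,"rx":0,"ry":0,"rz":0},
    {"x":0,"y":0,"z":0.4,"rx":0,"ry":0,"rz":0},
    {"x":0,"y":0,"z":0.4,"rx":0,"ry":0,"rz":0},
    {"x":0,"y":0,"z":0.4,"rx":0,"ry":0,"rz":0},
    {"x":0,"y":0,"z":0.4,"rx":0,"ry":0,"rz":0},
    {"x":0,"y":0,"z":0.4,"rx":0,"ry":0,"rz":0},
    {"x":0,"y":0,"z":0.2,"rx":0,"ry":0,"rz":0},
    {"x":0,"y":0,"z":0.1,"rx":0,"ry":0,"rz":0},
    {"x":0,"y":0,"z":0.1,"rx":0,"ry":0,"rz":0},
    {"x":0,"y":0,"z":0.1,"rx":0,"ry":0,"rz":0},
    {"x":0,"y":0,"z":0.1,"rx":0,"ry":0,"rz":0},
    {"x":0,"y":0,"z":0.1,"rx":0,"ry":0,"rz":0},
    {"x":0,"y":0,"z":0.1,"rx":0,"ry":0,"rz":0},
    {"x":0,"y":0,"z":0.1,"rx":0,"ry":0,"rz":0},
    {"x":0,"y":0,"z":0.1,"rx":0,"ry":0,"rz":0},
    {"x":0,"y":0,"z":0,"rx":0,"ry":0,"rz":0}
  ]
}}

```text
clock: 18.15
tool_pos: [0.5324, 0.2783, 0.1678]
orientation: [180.0, -0.0, -83.7]
force: [-0.6, -0.3, -5.9]
opening: 0.0218
gripper_force: 29.9
```

>>> {"method": "play_rows", "body": {
  "motion": [
    {"x":0,"y":0,"z":0.1,"rx":0,"ry":0,"rz":0},
    {"x":0,"y":0,"z":0.1,"rx":0,"ry":0,"rz":0},
    {"x":0,"y":0,"z":0,"rx":0,"ry":0,"rz":0}
  ]
}}

```text
clock: 18.52
tool_pos: [0.5327, 0.2785, 0.1634]
orientation: [-180.0, 0.0, -83.7]
force: [-0.2, 0.1, -2.1]
opening: 0.022
gripper_force: 29.9
```

```bash
python3 - <<'E'
from lidfit import *
ims=[]
for n in('scene','side'):
    im=cams.snapshot(n);cv2.imwrite(f'pics/{n}7.png',im);ims.append((n,cv2.cvtColor(im,cv2.COLOR_BGR2GRAY)))
o=ctrl.get_obs();print(o['tool_pos'],o['orientation'],o['force'])
p=o['tool_pos']
for z in(.01,.014,.019,.024): print(z,fitlid(ims,p[:2],z))
E
```

```text
[0.53273345 0.27849794 0.16347974] [-1.79961207e+02  1.49593533e-02 -8.37336458e+01] [-0.57618355 -0.81429528 -0.85776693]
0.01 (array([0.5362, 0.2763]), np.float64(8.86), np.float64(-69.93667413158227))
0.014 (array([0.5344, 0.2788]), np.float64(8.79), np.float64(-61.97372034879578))
0.019 (array([0.5331, 0.2816]), np.float64(9.45), np.float64(-49.502285527995795))
0.024 (array([0.5309, 0.2867]), np.float64(10.52), np.float64(-43.609890639948105))
```

```bash
python3 - <<'E'
from lidfit import *
a=cv2.imread('pics/scene7.png');b=cv2.imread('pics/side7.png')
ims=[(n,cv2.imread(f'pics/{n}7.png',0)) for n in C]
for z in(0.0,.004,.008,.012): print(z,fitlid(ims,[.534,.278],z))
for n in C: print(proj(C[n],[[.535,.278,.05]]))
A=cv2.resize(a[230:370,160:300],(400,400),interpolation=cv2.INTER_CUBIC)
B=cv2.resize(b[260:420,180:320],(400,457),interpolation=cv2.INTER_CUBIC)[:400]
A2=cv2.imread('pics/side6.png')
cv2.imwrite('pics/m7.png',np.hstack([A,B]))
E
```

```text
0.0 (array([0.5392, 0.2731]), np.float64(9.16), np.float64(-67.23188375935737))
0.004 (array([0.5382, 0.2739]), np.float64(8.84), np.float64(-70.18538044748497))
0.008 (array([0.537 , 0.2752]), np.float64(8.84), np.float64(-71.55075851344))
0.012 (array([0.5352, 0.2779]), np.float64(8.94), np.float64(-66.8758334841796))
[[217.16871968 315.98787583]]
[[246.08657987 353.54155128]]
```

View pics/m7.png

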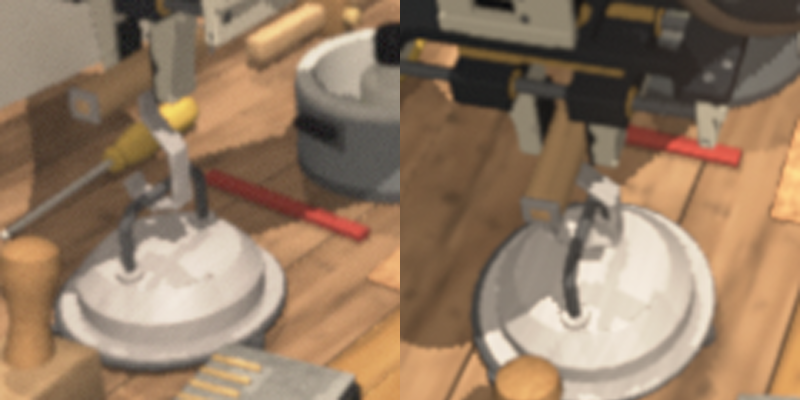

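The lid sits level and centred on the trivet in both views (scene crop (170,300), side crop (595,300)), and the load has come off. I'll lower the hook clear of the bar and back it out.

>>> {"method": "play_rows", "body": {
  "motion": [
    {"x":0,"y":0,"z":0.2,"rx":0,"ry":0,"rz":0},
    {"x":0,"y":0,"z":0.2,"rx":0,"ry":0,"rz":0},
    {"x":0,"y":0,"z":0.2,"rx":0,"ry":0,"rz":0},
    {"x":0,"y":0,"z":0.2,"rx":0,"ry":0,"rz":0},
    {"x":0,"y":0,"z":0,"rx":0,"ry":0,"rz":0},
    {"x":0,"y":0,"z":0,"rx":0,"ry":0,"rz":0}
  ]
}}

```text
clock: 19.38
tool_pos: [0.5326, 0.2784, 0.1431]
orientation: [-180.0, -0.0, -83.7]
force: [0.3, 0.5, -1.2]
opening: 0.0216
gripper_force: 29.9
```

>>> {"method": "play_rows", "body": {
  "motion": [
    {"x":0,"y":0.2,"z":0,"rx":0,"ry":0,"rz":0},
    {"x":0,"y":0.2,"z":0,"rx":0,"ry":0,"rz":0},
    {"x":0,"y":0.2,"z":0,"rx":0,"ry":0,"rz":0},
    {"x":0,"y":0.2,"z":0,"rx":0,"ry":0,"rz":0}
  ]
}}

```text
clock: 19.88
tool_pos: [0.5121, 0.2762, 0.1432]
orientation: [-180.0, 0.0, -83.7]
force: [-0.1, -0.1, -2.3]
opening: 0.0214
gripper_force: 29.9
```

>>> {"method": "play_rows", "body": {
  "motion": [
    {"x":0,"y":0.2,"z":0,"rx":0,"ry":0,"rz":0},
    {"x":0,"y":0.3,"z":0,"rx":0,"ry":0,"rz":0},
    {"x":0,"y":0.4,"z":0,"rx":0,"ry":0,"rz":0},
    {"x":0,"y":0.4,"z":0,"rx":0,"ry":0,"rz":0},
    {"x":0,"y":0.3,"z":0,"rx":0,"ry":0,"rz":0},
    {"x":0,"y":0,"z":0,"rx":0,"ry":0,"rz":0}
  ]
}}

```text
clock: 20.62
tool_pos: [0.4723, 0.2719, 0.1433]
orientation: [-180.0, 0.0, -83.7]
force: [1.6, 0.1, -2.2]
opening: 0.0218
gripper_force: 29.9
```

```bash
python3 - <<'E'
from lidfit import *
ims=[]
for n in('scene','side'):
    im=cams.snapshot(n);cv2.imwrite(f'pics/{n}8.png',im);ims.append((n,cv2.cvtColor(im,cv2.COLOR_BGR2GRAY)))
o=ctrl.get_obs();print(o['tool_pos'],o['orientation'],o['force'])
for z in(.008,.012,.016,.019): print(z,fitlid(ims,[.535,.278],z))
E
```

```text
[0.4729419  0.27205923 0.14325976] [-1.79975682e+02  1.29769589e-02 -8.37187761e+01] [-0.44205769 -0.2012089  -2.02547997]
0.008 (array([0.5361, 0.2745]), np.float64(6.72), np.float64(-75.6024565100797))
0.012 (array([0.5344, 0.2765]), np.float64(6.42), np.float64(-73.68796113161315))
0.016 (array([0.5328, 0.2783]), np.float64(6.42), np.float64(-65.70433182105803))
0.019 (array([0.5321, 0.2796]), np.float64(6.65), np.float64(-58.34722226428701))
```

>>> {"method": "play_rows", "body": {
  "motion": [
    {"x":0,"y":0,"z":-0.98,"rx":0,"ry":0,"rz":0},
    {"x":0,"y":0,"z":-0.98,"rx":0,"ry":0,"rz":0},
    {"x":0,"y":0,"z":-0.98,"rx":0,"ry":0,"rz":0},
    {"x":0,"y":0,"z":-0.98,"rx":0,"ry":0,"rz":0},
    {"x":0,"y":0,"z":-0.98,"rx":0,"ry":0,"rz":0},
    {"x":0,"y":0,"z":0,"rx":0,"ry":0,"rz":-0.85},
    {"x":0.6,"y":0.05,"z":0,"rx":0,"ry":0,"rz":0},
    {"x":0.98,"y":0.05,"z":0,"rx":0,"ry":0,"rz":0},
    {"x":0.98,"y":0.05,"z":0,"rx":0,"ry":0,"rz":0},
    {"x":0.98,"y":0.05,"z":0,"rx":0,"ry":0,"rz":0},
    {"x":0.98,"y":0.05,"z":0,"rx":0,"ry":0,"rz":0},
    {"x":0.98,"y":0.05,"z":0,"rx":0,"ry":0,"rz":0},
    {"x":0.98,"y":0.05,"z":0,"rx":0,"ry":0,"rz":0},
    {"x":0.98,"y":0.05,"z":0,"rx":0,"ry":0,"rz":0},
    {"x":0.98,"y":0.05,"z":0,"rx":0,"ry":0,"rz":0},
    {"x":0.98,"y":0.05,"z":0,"rx":0,"ry":0,"rz":0},
    {"x":0.98,"y":0.05,"z":0,"rx":0,"ry":0,"rz":0},
    {"x":0.98,"y":0.05,"z":0,"rx":0,"ry":0,"rz":0},
    {"x":0.98,"y":0.05,"z":0,"rx":0,"ry":0,"rz":0},
    {"x":0.98,"y":0.05,"z":0,"rx":0,"ry":0,"rz":0}
  ]
}}

```text
clock: 23.22
tool_pos: [0.5107, -0.0622, 0.2654]
orientation: [180.0, -0.0, -80.4]
force: [0.6, 0.5, -1.8]
opening: 0.0217
gripper_force: 29.9
```

>>> {"method": "play_rows", "body": {
  "motion": [
    {"x":0.98,"y":0.05,"z":0,"rx":0,"ry":0,"rz":0},
    {"x":0.98,"y":0.05,"z":0,"rx":0,"ry":0,"rz":0},
    {"x":0.98,"y":0.05,"z":0,"rx":0,"ry":0,"rz":0},
    {"x":0.98,"y":0.05,"z":0,"rx":0,"ry":0,"rz":0},
    {"x":0.98,"y":0.05,"z":0,"rx":0,"ry":0,"rz":0},
    {"x":0.98,"y":0.05,"z":0,"rx":0,"ry":0,"rz":0},
    {"x":0.98,"y":0.05,"z":0,"rx":0,"ry":0,"rz":0},
    {"x":0.98,"y":0.05,"z":0,"rx":0,"ry":0,"rz":0},
    {"x":0.98,"y":0.05,"z":0,"rx":0,"ry":0,"rz":0},
    {"x":0.6,"y":0.05,"z":0,"rx":0,"ry":0,"rz":0},
    {"x":0,"y":0,"z":0,"rx":0,"ry":0,"rz":0},
    {"x":0,"y":0,"z":0,"rx":0,"ry":0,"rz":0}
  ]
}}

```text
clock: 24.72
tool_pos: [0.5383, -0.294, 0.2655]
orientation: [180.0, 0.0, -80.4]
force: [-0.3, -0.8, -1.7]
opening: 0.0218
gripper_force: 29.9
```

```bash
python3 - <<'E'
from rows import *
np.set_printoptions(suppress=True)
o=ctrl.get_obs();print(o['tool_pos'],o['orientation'],o['force'],o['opening'])
print(rows([.5366,-.2937,.114],-80.3,1))
E
```

```text
[ 0.53828605 -0.29401459  0.265505  ] [179.99342825   0.01439142 -80.36617053] [-0.29668951 -0.76650127 -1.70260618] 0.021835096742676
[[-0.02  0.06  6.06  0.    0.   -0.02]]
```

>>> {"method": "play_rows", "body": {
  "motion": [
    {"x":0,"y":0.06,"z":0.7,"rx":0,"ry":0,"rz":0},
    {"x":0,"y":0,"z":0.7,"rx":0,"ry":0,"rz":0},
    {"x":0,"y":0,"z":0.7,"rx":0,"ry":0,"rz":0},
    {"x":0,"y":0,"z":0.7,"rx":0,"ry":0,"rz":0},
    {"x":0,"y":0,"z":0.7,"rx":0,"ry":0,"rz":0},
    {"x":0,"y":0,"z":0.7,"rx":0,"ry":0,"rz":0},
    {"x":0,"y":0,"z":0.7,"rx":0,"ry":0,"rz":0},
    {"x":0,"y":0,"z":0.4,"rx":0,"ry":0,"rz":0},
    {"x":0,"y":0,"z":0.2,"rx":0,"ry":0,"rz":0},
    {"x":0,"y":0,"z":0.1,"rx":0,"ry":0,"rz":0},
    {"x":0,"y":0,"z":0.1,"rx":0,"ry":0,"rz":0},
    {"x":0,"y":0,"z":0.1,"rx":0,"ry":0,"rz":0},
    {"x":0,"y":0,"z":0.1,"rx":0,"ry":0,"rz":0},
    {"x":0,"y":0,"z":0,"rx":0,"ry":0,"rz":0}
  ]
}}

```text
clock: 26.48
tool_pos: [0.5371, -0.2944, 0.1179]
orientation: [180.0, 0.0, -80.3]
force: [0.5, -0.7, -1.9]
opening: 0.022
gripper_force: 29.9
```

>>> {"method": "play_rows", "body": {
  "motion": [
    {"x":0,"y":0,"z":0.08,"rx":0,"ry":0,"rz":0},
    {"x":0,"y":0,"z":0.08,"rx":0,"ry":0,"rz":0},
    {"x":0,"y":0,"z":0,"rx":0,"ry":0,"rz":0}
  ]
}}

```text
clock: 26.85
tool_pos: [0.5371, -0.2943, 0.1138]
orientation: [180.0, 0.0, -80.3]
force: [-0.7, -0.0, -1.4]
opening: 0.0217
gripper_force: 29.9
```

>>> {"method": "play_rows", "body": {
  "motion": [
    {"x":0,"y":0,"z":0.05,"rx":0,"ry":0,"rz":0},
    {"x":0,"y":0,"z":0.05,"rx":0,"ry":0,"rz":0},
    {"x":0,"y":0,"z":0,"rx":0,"ry":0,"rz":0}
  ]
}}

```text
clock: 27.22
tool_pos: [0.5373, -0.2945, 0.1134]
orientation: [-180.0, -0.0, -80.3]
force: [-3.2, 3.7, 11.6]
opening: 0.0219
gripper_force: 30.0
```

>>> {"method": "play_rows", "body": {
  "motion": [
    {"x":0,"y":0,"z":-0.06,"rx":0,"ry":0,"rz":0},
    {"x":0,"y":0,"z":0,"rx":0,"ry":0,"rz":0}
  ]
}}

```text
clock: 27.48
tool_pos: [0.5375, -0.2945, 0.1135]
orientation: [-180.0, -0.0, -80.3]
force: [-1.4, 1.9, 3.6]
opening: 0.0218
gripper_force: 29.9
```

>>> {"method": "play_rows", "body": {
  "fingers": 0.6,
  "motion": [
    {"x":0,"y":0,"z":0,"rx":0,"ry":0,"rz":0},
    {"x":0,"y":0,"z":0,"rx":0,"ry":0,"rz":0},
    {"x":0,"y":0,"z":0,"rx":0,"ry":0,"rz":0},
    {"x":0,"y":0,"z":0,"rx":0,"ry":0,"rz":0},
    {"x":0,"y":0,"z":-0.3,"rx":0,"ry":0,"rz":0},
    {"x":0,"y":0,"z":-0.6,"rx":0,"ry":0,"rz":0},
    {"x":0,"y":0,"z":-0.8,"rx":0,"ry":0,"rz":0},
    {"x":0,"y":0,"z":-0.8,"rx":0,"ry":0,"rz":0},
    {"x":0,"y":0,"z":-0.8,"rx":0,"ry":0,"rz":0},
    {"x":0,"y":0,"z":-0.8,"rx":0,"ry":0,"rz":0}
  ]
}}

```text
clock: 28.72
tool_pos: [0.5374, -0.2945, 0.2177]
orientation: [-179.9, -0.0, -80.3]
force: [-0.9, -0.6, 0.1]
opening: 0.0702
gripper_force: 0.0
```

```bash
python3 - <<'E'
from lidfit import *
o=ctrl.get_obs();print(o['tool_pos'],o['orientation'],o['force'],o['opening'])
np.set_printoptions(suppress=True)
for n in('scene','side'):
    im=cams.snapshot(n);cv2.imwrite(f'pics/{n}9.png',im)
    i0=cv2.imread(f'pics/{n}0.png');q=proj(C[n],[[.537,-.292,.11]])[0].astype(int)
    y,x=q[1]-35,q[0]-40;T=i0[y:y+70,x:x+80]
    r=cv2.matchTemplate(im[y-6:y+76,x-6:x+86],T,cv2.TM_CCOEFF_NORMED);print('stand',n,q,cv2.minMaxLoc(r)[1],cv2.minMaxLoc(r)[3])
    # handle patch
    q=proj(C[n],[[.53,-.255,.132]])[0].astype(int);y,x=q[1]-10,q[0]-10;T=i0[y:y+20,x:x+20]
    r=cv2.matchTemplate(im[y-6:y+26,x-6:x+26],T,cv2.TM_CCOEFF_NORMED);print('handle',cv2.minMaxLoc(r)[1],cv2.minMaxLoc(r)[3])
    # black cap: dark blob near expected bottle cap top
    q=proj(C[n],[[.545,.027,.107]])[0].astype(int);w=im[q[1]-25:q[1]+35,q[0]-30:q[0]+30]
    m=(w.max(2)<55).astype(np.uint8);k,l,s,c=cv2.connectedComponentsWithStats(m)
    for i in range(1,k):
        if s[i,4]>60: print('cap',n,s[i],c[i]+q-[30,25],'expected mid',proj(C[n],[[.545,.027,.095]]),'top',q)
E
```

```text
[ 0.53742455 -0.29451464  0.21771021] [-1.79921992e+02 -4.23291324e-02 -8.03367705e+01] [-0.94996015 -0.64708615  0.09890634] 0.07020237453258697
stand scene [375 197] 0.7547327280044556 (6, 6)
handle 0.7472502589225769 (5, 6)
cap scene [ 25  25  14  13 156] [298.00641026 245.25641026] expected mid [[297.35492981 244.96570481]] top [297 239]
stand side [334 148] 0.6640620827674866 (6, 6)
handle 0.5095083713531494 (7, 0)
cap side [ 23  21  16  17 213] [287.71830986 237.49765258] expected mid [[287.98910026 238.04953405]] top [287 233]
```

>>> {"method": "play_rows", "body": {
  "motion": [
    {"x":-0.97,"y":-0.19,"z":0,"rx":0,"ry":0,"rz":0},
    {"x":-0.97,"y":-0.19,"z":0,"rx":0,"ry":0,"rz":0},
    {"x":-0.97,"y":-0.19,"z":0,"rx":0,"ry":0,"rz":0},
    {"x":-0.97,"y":-0.19,"z":0,"rx":0,"ry":0,"rz":0},
    {"x":-0.97,"y":-0.19,"z":0,"rx":0,"ry":0,"rz":0},
    {"x":-0.97,"y":-0.19,"z":0,"rx":0,"ry":0,"rz":0},
    {"x":-0.97,"y":-0.19,"z":0,"rx":0,"ry":0,"rz":0},
    {"x":-0.97,"y":-0.19,"z":0,"rx":0,"ry":0,"rz":0},
    {"x":-0.97,"y":-0.19,"z":0,"rx":0,"ry":0,"rz":0},
    {"x":-0.97,"y":-0.19,"z":0,"rx":0,"ry":0,"rz":0},
    {"x":-0.97,"y":-0.19,"z":0,"rx":0,"ry":0,"rz":0},
    {"x":-0.97,"y":-0.19,"z":0,"rx":0,"ry":0,"rz":0},
    {"x":-0.97,"y":-0.19,"z":0,"rx":0,"ry":0,"rz":0},
    {"x":0,"y":0,"z":0,"rx":0,"ry":0,"rz":0},
    {"x":0,"y":0,"z":0,"rx":0,"ry":0,"rz":0}
  ]
}}

```text
clock: 30.7
tool_pos: [0.5451, 0.0266, 0.2156]
orientation: [180.0, 0.0, -80.3]
force: [-0.1, 0.1, -0.8]
opening: 0.0699
gripper_force: 0.0
```

```bash
python3 - <<'E'
from rows import *
np.set_printoptions(suppress=True)
o=ctrl.get_obs();print(o['tool_pos'],o['orientation'])
print(rows([.545,.027,.079],-80.3,1))
C={n:cams.get_calibration(n) for n in('scene','side')}
for n in C:
    im=cams.snapshot(n);i0=cv2.imread(f'pics/{n}0.png')
    for nm,P,h in(('stand',[.537,-.292,.11],30),('handle',[.537,-.292,.132],15),('tape',[.41,-.135,.03],18)):
        q=proj(C[n],[P])[0].astype(int);y,x=q[1]-h,q[0]-h;T=i0[y:y+2*h,x:x+2*h]
        r=cv2.matchTemplate(im[y-6:y+2*h+6,x-6:x+2*h+6],T,cv2.TM_CCOEFF_NORMED);print(nm,n,cv2.minMaxLoc(r)[1],cv2.minMaxLoc(r)[3])
E
```

```text
[0.54506121 0.0265509  0.21564976] [179.99678502   0.00036715 -80.32490841]
[[-0.02 -0.    5.47  0.    0.   -0.01]]
stand scene 0.5755414366722107 (6, 7)
handle scene 0.33265239000320435 (2, 12)
tape scene 0.8620678186416626 (6, 6)
stand side 0.14145971834659576 (0, 0)
handle side 0.06929890811443329 (0, 0)
tape side 0.7892906069755554 (6, 6)
```

>>> {"method": "play_rows", "body": {
  "motion": [
    {"x":0,"y":0,"z":0.8,"rx":0,"ry":0,"rz":0},
    {"x":0,"y":0,"z":0.9,"rx":0,"ry":0,"rz":0},
    {"x":0,"y":0,"z":0.9,"rx":0,"ry":0,"rz":0},
    {"x":0,"y":0,"z":0.9,"rx":0,"ry":0,"rz":0},
    {"x":0,"y":0,"z":0.6,"rx":0,"ry":0,"rz":0},
    {"x":0,"y":0,"z":0.5,"rx":0,"ry":0,"rz":0},
    {"x":0,"y":0,"z":0.4,"rx":0,"ry":0,"rz":0},
    {"x":0,"y":0,"z":0.3,"rx":0,"ry":0,"rz":0},
    {"x":0,"y":0,"z":0.15,"rx":0,"ry":0,"rz":0},
    {"x":0,"y":0,"z":0,"rx":0,"ry":0,"rz":0}
  ]
}}

```text
clock: 32.05
tool_pos: [0.5452, 0.0268, 0.0793]
orientation: [180.0, -0.0, -80.3]
force: [-0.7, 0.3, -0.7]
opening: 0.0702
gripper_force: 0.0
```

>>> {"method": "play_rows", "body": {
  "fingers": -1,
  "motion": [
    {"x":0,"y":0,"z":0,"rx":0,"ry":0,"rz":0},
    {"x":0,"y":0,"z":0,"rx":0,"ry":0,"rz":0},
    {"x":0,"y":0,"z":0,"rx":0,"ry":0,"rz":0},
    {"x":0,"y":0,"z":0,"rx":0,"ry":0,"rz":0},
    {"x":0,"y":0,"z":0,"rx":0,"ry":0,"rz":0},
    {"x":0,"y":0,"z":0,"rx":0,"ry":0,"rz":0}
  ]
}}

```text
clock: 32.8
tool_pos: [0.5454, 0.0268, 0.0794]
orientation: [-180.0, 0.0, -80.3]
force: [0.7, 0.3, 0.1]
opening: 0.0328
gripper_force: 30.0
```

>>> {"method": "play_rows", "body": {
  "motion": [
    {"x":0,"y":0,"z":-0.3,"rx":0,"ry":0,"rz":0},
    {"x":0,"y":0,"z":-0.6,"rx":0,"ry":0,"rz":0},
    {"x":0,"y":0,"z":-0.8,"rx":0,"ry":0,"rz":0},
    {"x":0,"y":0,"z":-0.8,"rx":0,"ry":0,"rz":0},
    {"x":0,"y":0,"z":-0.8,"rx":0,"ry":0,"rz":0},
    {"x":0,"y":0,"z":-0.8,"rx":0,"ry":0,"rz":0},
    {"x":0,"y":0,"z":-0.3,"rx":0,"ry":0,"rz":0},
    {"x":-0.3,"y":0.28,"z":0,"rx":0,"ry":0,"rz":0},
    {"x":-0.6,"y":0.55,"z":0,"rx":0,"ry":0,"rz":0},
    {"x":-0.7,"y":0.65,"z":0,"rx":0,"ry":0,"rz":0},
    {"x":-0.7,"y":0.65,"z":0,"rx":0,"ry":0,"rz":0},
    {"x":-0.7,"y":0.65,"z":0,"rx":0,"ry":0,"rz":0},
    {"x":-0.7,"y":0.65,"z":0,"rx":0,"ry":0,"rz":0},
    {"x":-0.7,"y":0.65,"z":0,"rx":0,"ry":0,"rz":0},
    {"x":-0.4,"y":0.37,"z":0,"rx":0,"ry":0,"rz":0},
    {"x":-0.2,"y":0.18,"z":0,"rx":0,"ry":0,"rz":0},
    {"x":0,"y":0,"z":0,"rx":0,"ry":0,"rz":0},
    {"x":0,"y":0,"z":0,"rx":0,"ry":0,"rz":0}
  ]
}}

```text
clock: 35.05
tool_pos: [0.4104, 0.1304, 0.1892]
orientation: [180.0, -0.0, -80.4]
force: [-0.1, 0.6, -1.2]
opening: 0.0333
gripper_force: 30.0
```

```bash
python3 - <<'E'
from rows import *
np.set_printoptions(suppress=True)
o=ctrl.get_obs();print(o['tool_pos'],o['orientation'],o['force'],o['opening'])
print(rows([.4105,.1305,.075],-80.3,1))
C={n:cams.get_calibration(n) for n in('scene','side')}
# mat centre: cork colour corners via initial pictures, square 90 mm contrast
for n in C:
    i0=cv2.imread(f'pics/{n}0.png')
    im=cams.snapshot(n);cv2.imwrite(f'pics/{n}10.png',im)
    lab=cv2.cvtColor(i0,cv2.COLOR_BGR2LAB).astype(np.float32)
    def s(p):
        u=np.linspace(-1,1,25)
        def ring(h):
            sq=np.r_[np.c_[u*h,0*u+h],np.c_[u*h,0*u-h],np.c_[0*u+h,u*h],np.c_[0*u-h,u*h]]
            P=R.from_euler('z',p[2]).apply(np.c_[sq,0*sq[:,0]+.005])+[p[0],p[1],0]
            return cv2.remap(lab,proj(C[n],P).astype(np.float32)[None],None,cv2.INTER_LINEAR)[0]
        return -np.linalg.norm(ring(.041)-ring(.050),axis=1).mean()
    print(n,min((s([x,y,g]),x,y,np.degrees(g)) for x in np.arange(.4,.421,.002) for y in np.arange(.12,.141,.002) for g in np.radians(np.arange(-30,31,6))))
E
```

```text
[0.41040913 0.13042339 0.18922875] [179.99293901  -0.0115127  -80.35614654] [-0.13536021  0.64021375 -1.22092832] 0.03329612316301161
[[-0.   -0.    4.57  0.   -0.   -0.01]]
scene (np.float32(-37.505184), np.float64(0.41000000000000003), np.float64(0.13), np.float64(6.000000000000001))
side (np.float32(-37.248444), np.float64(0.41200000000000003), np.float64(0.128), np.float64(6.000000000000001))
```

>>> {"method": "play_rows", "body": {
  "motion": [
    {"x":0,"y":0,"z":0.5,"rx":0,"ry":0,"rz":0},
    {"x":0,"y":0,"z":0.8,"rx":0,"ry":0,"rz":0},
    {"x":0,"y":0,"z":0.8,"rx":0,"ry":0,"rz":0},
    {"x":0,"y":0,"z":0.8,"rx":0,"ry":0,"rz":0},
    {"x":0,"y":0,"z":0.8,"rx":0,"ry":0,"rz":0},
    {"x":0,"y":0,"z":0.4,"rx":0,"ry":0,"rz":0},
    {"x":0,"y":0,"z":0.2,"rx":0,"ry":0,"rz":0},
    {"x":0,"y":0,"z":0.1,"rx":0,"ry":0,"rz":0},
    {"x":0,"y":0,"z":0.1,"rx":0,"ry":0,"rz":0},
    {"x":0,"y":0,"z":0.1,"rx":0,"ry":0,"rz":0},
    {"x":0,"y":0,"z":0,"rx":0,"ry":0,"rz":0}
  ]
}}

```text
clock: 36.52
tool_pos: [0.4101, 0.1306, 0.0743]
orientation: [-180.0, 0.0, -80.3]
force: [-0.1, -0.8, -1.2]
opening: 0.0336
gripper_force: 30.0
```

>>> {"method": "play_rows", "body": {
  "motion": [
    {"x":0,"y":0,"z":0.06,"rx":0,"ry":0,"rz":0},
    {"x":0,"y":0,"z":0.04,"rx":0,"ry":0,"rz":0},
    {"x":0,"y":0,"z":0,"rx":0,"ry":0,"rz":0}
  ]
}}

```text
clock: 36.9
tool_pos: [0.4105, 0.1307, 0.0723]
orientation: [-180.0, 0.0, -80.3]
force: [-0.7, -0.6, 4.8]
opening: 0.0337
gripper_force: 30.0
```

>>> {"method": "play_rows", "body": {
  "fingers": 0.6,
  "motion": [
    {"x":0,"y":0,"z":0,"rx":0,"ry":0,"rz":0},
    {"x":0,"y":0,"z":0,"rx":0,"ry":0,"rz":0},
    {"x":0,"y":0,"z":0,"rx":0,"ry":0,"rz":0},
    {"x":0,"y":0,"z":0,"rx":0,"ry":0,"rz":0},
    {"x":0,"y":0,"z":-0.3,"rx":0,"ry":0,"rz":0},
    {"x":0,"y":0,"z":-0.6,"rx":0,"ry":0,"rz":0},
    {"x":0,"y":0,"z":-0.9,"rx":0,"ry":0,"rz":0},
    {"x":0,"y":0,"z":-0.9,"rx":0,"ry":0,"rz":0},
    {"x":0,"y":0,"z":-0.9,"rx":0,"ry":0,"rz":0},
    {"x":0,"y":0,"z":-0.9,"rx":0,"ry":0,"rz":0},
    {"x":0,"y":0,"z":-0.9,"rx":0,"ry":0,"rz":0},
    {"x":0,"y":0,"z":-0.9,"rx":0,"ry":0,"rz":0},
    {"x":0,"y":0,"z":0,"rx":0,"ry":0,"rz":0},
    {"x":0,"y":0,"z":0,"rx":0,"ry":0,"rz":0}
  ]
}}

```text
clock: 38.65
tool_pos: [0.4098, 0.1304, 0.2291]
orientation: [180.0, 0.0, -80.4]
force: [0.5, 0.3, -0.6]
opening: 0.0702
gripper_force: 0.0
```

```bash
python3 - <<'E'
from lidfit import *
o=ctrl.get_obs();print(o['clock'],o['tool_pos'],o['force'],o['opening'])
ims=[]
for n in C:
    im=cams.snapshot(n);cv2.imwrite(f'pics/{n}11.png',im);i0=cv2.imread(f'pics/{n}0.png');ims.append((n,cv2.cvtColor(im,cv2.COLOR_BGR2GRAY)))
    for nm,P,h in(('stand',[.537,-.292,.11],30),('handle',[.53,-.26,.132],12),('tape',[.41,-.135,.03],18)):
        q=proj(C[n],[P])[0].astype(int);y,x=q[1]-h,q[0]-h;T=i0[y:y+2*h,x:x+2*h]
        r=cv2.matchTemplate(im[y-6:y+2*h+6,x-6:x+2*h+6],T,cv2.TM_CCOEFF_NORMED);print(nm,n,cv2.minMaxLoc(r)[1],cv2.minMaxLoc(r)[3])
    q=proj(C[n],[[.4105,.1305,.0875]])[0].astype(int);w=im[q[1]-30:q[1]+30,q[0]-30:q[0]+30]
    k,l,s,c=cv2.connectedComponentsWithStats((w.max(2)<60).astype(np.uint8))
    print('cap',q,[(s[i].tolist(),(c[i]+q-30).round(1).tolist()) for i in range(1,k) if s[i,4]>60])
print(fitlid(ims,[.535,.278],.010))
E
```

```text
38.65 [0.40978983 0.13038216 0.22911989] [ 0.47965695  0.28783762 -0.55688364] 0.07024991953106308
stand scene 0.3490962088108063 (12, 12)
handle scene 0.39179813861846924 (2, 12)
tape scene 0.7278137803077698 (6, 6)
cap [319 285] [([22, 20, 24, 19, 331], [321.8, 284.3])]
stand side 0.17697182297706604 (5, 6)
handle side 0.15289537608623505 (12, 4)
tape side -0.20082423090934753 (6, 12)
cap [339 293] [([14, 0, 8, 14, 78], [326.3, 269.6])]
(array([0.5355, 0.2753]), np.float64(6.59), np.float64(-106.87684052721924))
```

>>> {"method": "play_rows", "body": {
  "motion": [
    {"x":0,"y":0,"z":-0.97,"rx":0,"ry":0,"rz":0.1},
    {"x":0,"y":0,"z":-0.97,"rx":0,"ry":0,"rz":0},
    {"x":0,"y":0,"z":-0.97,"rx":0,"ry":0,"rz":0},
    {"x":0.98,"y":-0.18,"z":0,"rx":0,"ry":0,"rz":0},
    {"x":0.98,"y":-0.18,"z":0,"rx":0,"ry":0,"rz":0},
    {"x":0.98,"y":-0.18,"z":0,"rx":0,"ry":0,"rz":0},
    {"x":0.98,"y":-0.18,"z":0,"rx":0,"ry":0,"rz":0},
    {"x":0.98,"y":-0.18,"z":0,"rx":0,"ry":0,"rz":0},
    {"x":0.98,"y":-0.18,"z":0,"rx":0,"ry":0,"rz":0},
    {"x":0.98,"y":-0.18,"z":0,"rx":0,"ry":0,"rz":0},
    {"x":0.98,"y":-0.18,"z":0,"rx":0,"ry":0,"rz":0},
    {"x":0.98,"y":-0.18,"z":0,"rx":0,"ry":0,"rz":0},
    {"x":0.98,"y":-0.18,"z":0,"rx":0,"ry":0,"rz":0},
    {"x":0.98,"y":-0.18,"z":0,"rx":0,"ry":0,"rz":0},
    {"x":0.98,"y":-0.18,"z":0,"rx":0,"ry":0,"rz":0},
    {"x":0.98,"y":-0.18,"z":0,"rx":0,"ry":0,"rz":0},
    {"x":0.98,"y":-0.18,"z":0,"rx":0,"ry":0,"rz":0},
    {"x":0,"y":0,"z":0,"rx":0,"ry":0,"rz":0},
    {"x":0,"y":0,"z":0,"rx":0,"ry":0,"rz":0}
  ]
}}

```text
clock: 41.12
tool_pos: [0.5271, -0.1977, 0.3013]
orientation: [179.9, 0.0, -80.8]
force: [0.6, 0.6, -0.1]
opening: 0.0701
gripper_force: 0.0
```

```bash
python3 - <<'E'
from lidfit import *
o=ctrl.get_obs();print(o['clock'],o['tool_pos'],o['orientation'],o['qvel'].max())
w=cams.snapshot('wrist');cv2.imwrite('pics/w12.png',w);w0=cv2.imread('pics/w2.png')
for nm,(x0,y0,x1,y1) in dict(stand=(225,55,390,175),handle=(312,35,350,178),tape=(380,205,435,290),pliers=(430,20,485,185)).items():
    r=cv2.matchTemplate(w[y0-15:y1+15,x0-15:x1+15],w0[y0:y1,x0:x1],cv2.TM_CCOEFF_NORMED);print(nm,cv2.minMaxLoc(r)[1],np.array(cv2.minMaxLoc(r)[3])-15)
for n in C:
    im=cams.snapshot(n);cv2.imwrite(f'pics/{n}12.png',im)
    q=proj(C[n],[[.4105,.1305,.0875]])[0].astype(int);v=im[q[1]-30:q[1]+30,q[0]-30:q[0]+30]
    k,l,s,c=cv2.connectedComponentsWithStats((v.max(2)<60).astype(np.uint8))
    print('cap',n,q,[(s[i].tolist(),(c[i]+q-30).round(1).tolist()) for i in range(1,k) if s[i,4]>60])
    v=im[q[1]-20:q[1]+70,q[0]-40:q[0]+40]
    k,l,s,c=cv2.connectedComponentsWithStats(((v.min(2)>120)&(np.ptp(v,axis=2)<50)).astype(np.uint8))
    print('white',[(s[i].tolist(),(c[i]+q-[40,20]).round(1).tolist()) for i in range(1,k) if s[i,4]>150],'exp',proj(C[n],[[.4105,.1305,.04]])[0])
E
```

```text
41.125 [ 0.52711919 -0.19768202  0.30127409] [ 1.79917304e+02  2.91235616e-02 -8.07705513e+01] 0.6752805755918428
stand 0.9709776639938354 [-5 -2]
handle 0.9640381932258606 [-5 -2]
tape 0.7365630865097046 [-3 -1]
pliers 0.9822313189506531 [-3 -1]
cap scene [319 285] [([23, 21, 22, 18, 293], [321.1, 284.8])]
white [([0, 0, 53, 11, 439], [303.0, 269.2]), ([27, 27, 30, 38, 893], [321.7, 310.1])] exp [319.45244698 306.69443062]
cap side [339 293] [([14, 1, 8, 13, 65], [326.2, 270.0]), ([23, 25, 17, 15, 124], [339.1, 296.6])]
white [([26, 22, 30, 37, 625], [342.0, 313.1])] exp [338.8164646  310.11964018]
```

```bash
python3 -c "
from plant import workorder
print(workorder.close_job())"
```

```text
the job is handed in; nothing more can be done
None
```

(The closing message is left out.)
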